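# Zero the tally counter's thumbwheel

## Robot

A 6-joint arm with a two-finger parallel gripper is mounted at the origin on a cart in front of the work surface, level with it; the furniture and walls round the work are solid. World frame = base frame: x ahead of the robot, y to its left, z up, the work surface at z = 0. Lengths are in mm, angles in rad, forces in N, time in s.
With the tool pointing down it reaches from about 375 to 900 mm from the base axis. Payload 3.1 kg.
Tool frame: the origin (TCP) lies at the very end of the fingers, on their centre line; the grasp point (between the pads) lies 19 mm behind it; z points along the fingers, y is the direction in which the jaws open and shut (so a half turn about z gives the same grasp; the last joint's range is limited). The gripper opens to 85 mm and grips with 20 to 120 N. Pads are 22 mm wide; open, the fingers measure 114 mm over their backs; the gripper's body (76 mm by 85 mm) begins 54 mm behind the grasp point. The pads swing forward as they close: fully open they stand 13 mm farther back than shut.
Start: joints at [-1.466, 0.527, 1.433, -0, 1.181, -0.178], TCP at [175.027, -599.968, 231.31] pointing down, gripper open.
Joint ranges: [-3.08, 3.08], [-0.75, 2.2], [0.22, 2.44], [-1.43, 4.57], [0, 2.65], [-2.85, 2.85]. Speed limits (rad/s): [2.79, 2.79, 3.14, 3.14, 3.14, 3.14].

## Interface

Orientations are given as a 3x3 rotation matrix whose columns are the frame's x, y, z axes.
In Python, from station import arm, viewer gives the robot as it stands.
- The arm moves only by the shell command python3 -m pendant 'ROWS' [FORCE]. ROWS is a JSON object of lists of equal length, an entry for each row: "claw": the opening in per cent of the stroke, from 0 (shut) to 100 (fully open); "dp": the shift along the tool's x, y, z in m, a list of three; "rotation": the turn, a rotation vector about the tool's x, y, z in rad, a list of three. A call has 1 to 10 rows; each row shifts and turns the commanded pose from where the row before left it, along the tool's axes as they then stand; what a row does not reach is not made up. A row lasts 1/12 s, in which the tool goes at most 41.7 mm and 7.16 degrees, less where a joint would pass 70% of its speed; a pose out of reach is approached as far as the arm can. A call is refused whole if a number of a shift passes 0.0417 or a number of a turn 0.125, either way. A call with a gripper value outside its range is refused whole. The fingers move at their own pace and stop on an object; FORCE is the grip in N (left out, the last holds). Time passes only in rows, so rows that do not move let the fingers close. It gives the time, the measured TCP pose, the force and the opening at its end, in the units of the state.
- arm.get_obs(): the state, without advancing time (a new reading comes with each control period).
- viewer.camera(name): name is "scene" or "side" or "wrist"; returns the picture (420x560x3 uint8, red, green, blue); there is no depth.
- viewer.get_calibration(name): a dict with "fx", "fy", "cx", "cy" (pixels), "dist_coeffs" ([k1, k2, p1, p2, k3] as OpenCV has them; the pictures are not rectified), "world_to_cam" (4x4, takes a point from world to camera coordinates); the wrist camera has in their place "tool_from_camera" (4x4, takes a point from camera to tool coordinates, whose origin is the TCP and whose axes are the flange's). Camera axes: x right, y down, z forward; pixel columns grow to the right and rows downward; lengths in mm; the calibration is good to about 2 mm. A picture is of the moment at which its call begins: read the wrist's pose just before it. get_calibration takes no time and is no camera call.
- arm.finish_job(): hands the job in, once; it reports no verdict.
The state is a dict: "t": time; "q": joint angles; "joint_vel": joint speeds; "effort": joint torques, N m; "position": TCP position; "ee_rot": TCP orientation; "wrist_force": force on the tool from outside, world axes, zero at the start; "ft_torque": the same for the moment, N m; "grip_width": opening from 0.0 (shut) to 1.0 (fully open).
Only numpy, scipy, OpenCV 4.12 (cv2) and the standard library are available. Lean on these libraries where they do the work, as an engineer would, in place of code of your own. Each camera call takes 0.05 s, during which the arm holds its last target.

## Task

Zero the tally counter for the next batch of phones: with a fingertip, gently flick the lobes of its thumbwheel anticlockwise (seen from above), click by click, until the lobe with the round stud rests in its click at the fixed pointer. Do not let the wheel run on past the pointer to the next click, do not pinch or force it, and leave the counter and the things around it standing where they are, lifting nothing.

Things in the scene. Friction and masses are not known exactly. Their poses are not given: they have to be found in the camera images.
- counter: The tally counter: a flat grey housing 150 mm (its x, from -70 to +80 mm) by 140 mm (its y, +-70 mm), 22 mm high, standing loose on rubber feet, 0.95 kg. Origin: on the worktop, on the wheel's axis. Its x axis runs level from the axis to the pointer, z is up. A tall desk lamp stands left of the work, about x 0.40, y 0.37.
- axle (a point): A point on the wheel's axis, 26 mm above the worktop, level with the wheel's underside. The wheel lies flat on the housing: a black hub (28 mm radius, top 44 mm above the worktop) with six equal lobes, one every 60 degrees. When the wheel rests in a click, one lobe stands exactly at the pointer's angle; the gaps are centred 30 degrees off.
- pointer (a point): Tip of the fixed steel pointer, a wedge on a post (12 mm wide, 49 mm high) at the edge of the housing on its +x side, just outside the lobes; this tip is 67.5 mm from the axis and 47 mm above the worktop, and points at the axis.
- stud (a point): Centre of the top (47 mm above the worktop) of a round steel stud, 13 mm across, on one of the six lobes, 53 mm from the axis. The other lobes have none. Lobes: 10 mm wide, round ends reaching 63 mm from the axis, from 26 to 40 mm above the worktop; the housing under them is 23.5 mm high; the clear gap between the ends of neighbours is about 48 mm (35 mm at 45 mm from the axis).
- wheel (a joint): Wheel angle (rad), growing anticlockwise seen from above; 0: stud at the pointer. Clicks hold it every 1.047 rad; about 2 N on a lobe end moves it, and past about two thirds (0.7 rad) it snaps to the next click by itself and stays. It starts two to four clicks below 0 and may take 0.5 s to settle. Stops at -4.85 and +1.8: zero is reached anticlockwise only.
- phone_a: Bystander, to be left alone: phone lying flat, 146 x 73 x 9 mm, left of the counter. Origin: centre of its underside.
- cutters: Bystander, to be left alone: side cutters with black handles, 46 x 100 x 11 mm, lying right of the counter. Origin: centre of its underside.
- li_cell: Bystander, to be left alone: flat grey battery cell, 45 x 60 x 9 mm, lying behind the counter on the right. Origin: centre of its underside.
- loupe: Bystander, to be left alone: black loupe, 45 mm across, 28 mm high, standing behind the counter on the left. Origin: centre of its underside.
- red_driver: Bystander, to be left alone: small red screwdriver, 12 x 141 x 11 mm, lying in front of the counter on the right. Origin: centre of its underside.

How it is judged:
By the outcome, as a careful person would: the job done as asked, in the order asked, and still so for the second after the job is handed in, with the robot touching nothing.
It also fails if it takes over 64 s, if anything falls off the work surface, if the arm or the gripper's body presses on something with over 40 N, if the wrist force passes 120 N, or if a joint passes its speed limit or range.

## Working session

There is one attempt and no reset: what is moved stays moved. The work goes in short steps, Python scripts to look and compute and a shell command to move; the robot and the scene stay as the last step left them, time stands still between calls to the robot, and variables do not carry over. Pictures are saved under pics/ and viewed, and the job is handed in when it is done.

```bash
ls; mkdir -p pics; python3 - <<'E'
from station import arm, viewer
import cv2
print(arm.get_obs())
for n in ["scene","side","wrist"]:
    im=viewer.camera(n); cv2.imwrite(f"pics/{n}0.png",im[:,:,::-1]); print(n,viewer.get_calibration(n))
E
```

```text
pics
{'t': 0.0, 'q': array([-1.46549405e+00,  5.28461420e-01,  1.43390329e+00,  1.42116085e-05,
        1.18141357e+00, -1.78510135e-01]), 'joint_vel': array([-5.55834239e-04, -5.62874764e-04,  4.05531061e-04,  1.30101523e-03,
        2.10148738e-03, -5.42869561e-05]), 'effort': array([ 2.68511103e-04, -4.42349696e+01, -1.78027314e+01, -1.97132949e-04,
        8.37496365e-03, -1.98491148e-05]), 'position': array([ 174.96011583, -599.26186278,  230.33623267]), 'ee_rot': array([[ 9.59996433e-01,  2.80012146e-01, -2.16650608e-04],
       [ 2.80011942e-01, -9.59994053e-01,  2.17489447e-03],
       [ 4.01013572e-04, -2.14855569e-03, -9.99997611e-01]]), 'wrist_force': array([0.068126  , 0.99969686, 0.42319821]), 'ft_torque': array([ 0.02188418,  0.05055067, -0.07628853]), 'grip_width': 1.002102558577586}
scene {'fx': 511.0477997327137, 'fy': 511.0477997327137, 'cx': 281.34488253628854, 'cy': 204.3627787891218, 'dist_coeffs': array([-0.15896142,  0.        ,  0.        ,  0.        ,  0.        ]), 'world_to_cam': array([[ 9.13095387e-01, -4.07633149e-01, -9.59323958e-03,
        -5.8187272
[... 679 characters left out ...]
2827e-01, -5.89643290e-01,
         5.13178975e+02],
       [ 0.00000000e+00,  0.00000000e+00,  0.00000000e+00,
         1.00000000e+00]])}
wrist {'fx': 313.59950867711524, 'fy': 313.59950867711524, 'cx': 280.0136574177897, 'cy': 209.61557011853094, 'dist_coeffs': array([-0.06720837,  0.        ,  0.        ,  0.        ,  0.        ]), 'tool_from_camera': array([[-2.26590929e-04, -9.53062829e-01, -3.02772511e-01,
         7.78346168e+01],
       [ 9.99999734e-01, -4.25888019e-04,  5.92217473e-04,
         4.92755842e-01],
       [-6.93367645e-04, -3.02772296e-01,  9.53062672e-01,
        -1.41550664e+02],
       [ 0.00000000e+00,  0.00000000e+00,  0.00000000e+00,
         1.00000000e+00]])}
```

View pics/scene0.png

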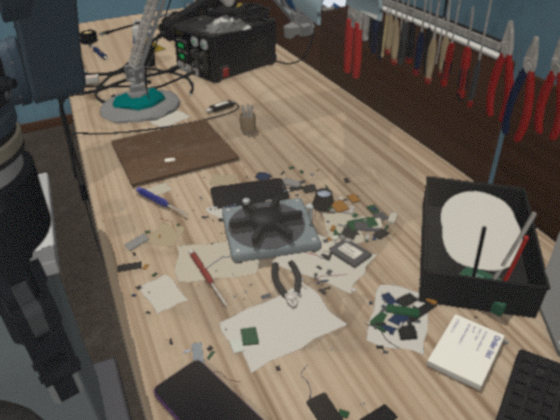

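View pics/side0.png

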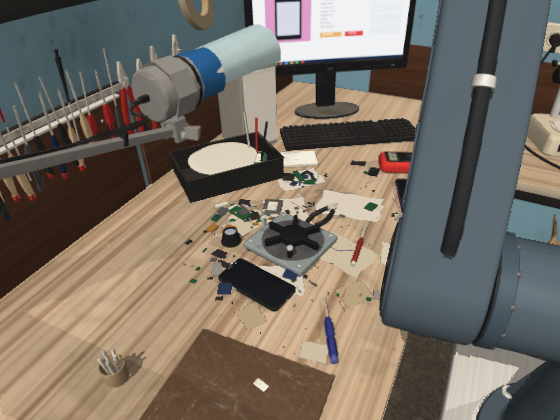

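View pics/wrist0.png

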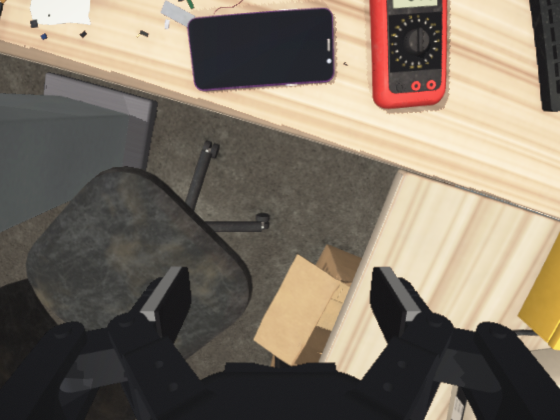

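```bash
python3 - <<'E'
import cv2
im=cv2.imread("pics/scene0.png")
c=im[100:290,100:370]; cv2.imwrite("pics/scene0c.png",cv2.resize(c,None,fx=2.96,fy=2.96,interpolation=cv2.INTER_CUBIC))
im=cv2.imread("pics/side0.png")
c=im[150:300,180:380]; cv2.imwrite("pics/side0c.png",cv2.resize(c,None,fx=4,fy=4,interpolation=cv2.INTER_CUBIC))
E
```

```text
(no output)
```

View pics/scene0c.png

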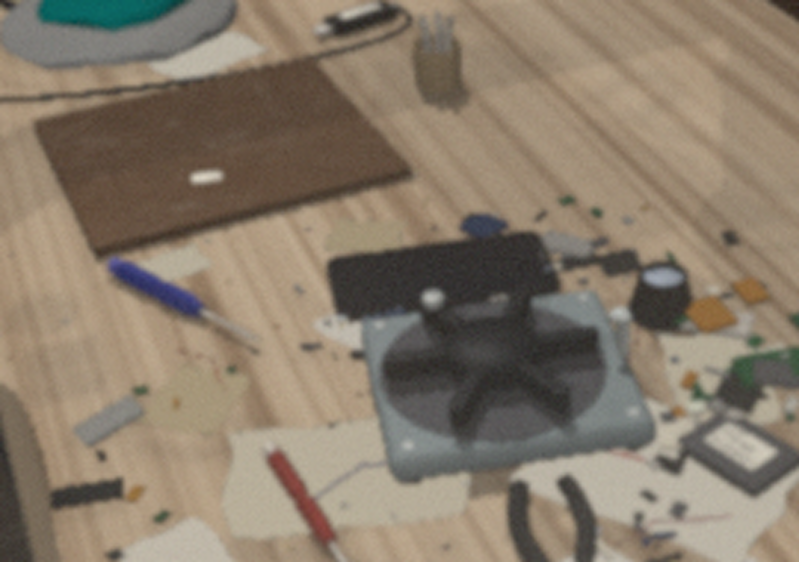

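View pics/side0c.png

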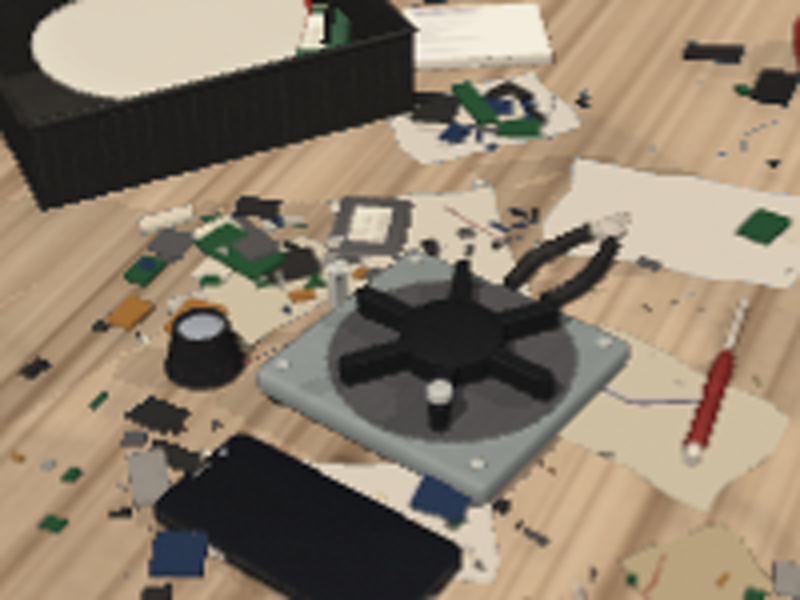

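```bash
cat > h.py <<'E'
import numpy as np, cv2
from station import arm, viewer
def cam(n,obs=None):
    c=viewer.get_calibration(n); K=np.array([[c['fx'],0,c['cx']],[0,c['fy'],c['cy']],[0,0,1]])
    if n=='wrist':
        T=np.eye(4);T[:3,:3]=obs['ee_rot'];T[:3,3]=obs['position']
        W=np.linalg.inv(T@c['tool_from_camera'])
    else: W=np.array(c['world_to_cam'])
    return K,c['dist_coeffs'],W
def ray(n,uv,z,obs=None):
    K,d,W=cam(n,obs)
    p=cv2.undistortPoints(np.array([[uv]],float),K,d)[0,0]
    R=W[:3,:3];o=-R.T@W[:3,3];v=R.T@np.array([p[0],p[1],1])
    return o+v*(z-o[2])/v[2]
def proj(n,P,obs=None):
    K,d,W=cam(n,obs)
    P=np.atleast_2d(np.array(P,float))
    return cv2.projectPoints(P,cv2.Rodrigues(W[:3,:3])[0],W[:3,3],K,d)[0][:,0]
E
python3 - <<'E'
from h import *
np.set_printoptions(precision=1,suppress=True)
for n,o,s,pts in [("scene",(100,100),2.96,dict(stud=(432,298,47),pointer=(620,315,49),hub=(492,350,44))),
 ("side",(180,150),4,dict(stud=(439,391,47),pointer=(340,265,49),hub=(455,328,44)))]:
    for k,(u,v,z) in pts.items(): print(n,k,ray(n,(o[0]+u/s,o[1]+v/s),z))
E
```

```text
scene stud [ 483.9 -193.3   47. ]
scene pointer [ 575.1 -257.9   49. ]
scene hub [ 497.6 -252.    44. ]
side stud [ 482.6 -186.4   47. ]
side pointer [ 573.5 -254.9   49. ]
side hub [ 497.4 -237.5   44. ]
```

The stud sits about 115–120° anticlockwise of the pointer, so it's probably four clicks below zero. I'll close the fingers and move over the counter to check from closer.

```bash
python3 -m pendant '{"claw":[0,0,0,0,0,0,0,0,0,0],"dp":[[0.025,-0.017,0.002],[0.025,-0.017,0.002],[0.025,-0.017,0.002],[0.025,-0.017,0.002],[0.025,-0.017,0.002],[0.025,-0.017,0.002],[0.025,-0.017,0.002],[0.025,-0.017,0.002],[0.025,-0.017,0.002],[0.025,-0.017,0.002]],"rotation":[[0,0,0],[0,0,0],[0,0,0],[0,0,0],[0,0,0],[0,0,0],[0,0,0],[0,0,0],[0,0,0],[0,0,0]]}' 20
python3 -m pendant '{"claw":[0,0,0,0,0,0,0],"dp":[[0.025,-0.017,0.002],[0.025,-0.017,0.002],[0.025,-0.017,0.002],[0.025,-0.017,0.002],[0.025,-0.017,0.002],[0,0,0],[0,0,0]],"rotation":[[0,0,0],[0,0,0],[0,0,0],[0,0,0],[0,0,0],[0,0,0],[0,0,0]]}'
python3 - <<'E'
from h import *
import pickle
o=arm.get_obs(); im=viewer.camera("wrist"); pickle.dump(o,open("o1.pkl","wb"))
cv2.imwrite("pics/w1.png",im[:,:,::-1]); print(o['position'],o['q'],o['wrist_force'])
E
```

```text
t: 0.98
position: [368.1, -365.4, 211.1]
ee_rot: [[0.96, 0.28, -0.0], [0.28, -0.96, 0.0], [-0.0, -0.0, -1.0]]
wrist_force: [-0.1, -0.6, 0.6]
grip_width: 0.0
t: 1.57
position: [464.1, -248.7, 201.0]
ee_rot: [[0.959, 0.283, -0.001], [0.283, -0.959, 0.0], [-0.001, -0.001, -1.0]]
wrist_force: [-0.1, -0.1, -0.1]
grip_width: 0.004
[ 464.11315642 -248.73017041  200.99200629] [-7.04243117e-01  4.37030015e-01  1.71053682e+00 -2.58461685e-04
  9.94836906e-01  5.79392400e-01] [-0.08715146 -0.12387326 -0.07691558]
```

View pics/w1.png

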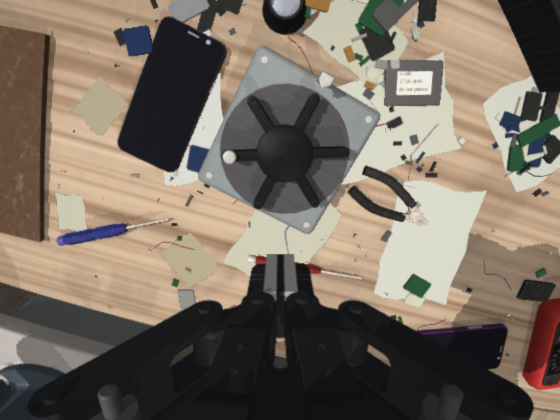

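```bash
python3 - <<'E'
import cv2
im=cv2.imread("pics/w1.png")
c=im[40:240,190:390]; cv2.imwrite("pics/w1c.png",cv2.resize(c,None,fx=3,fy=3,interpolation=cv2.INTER_CUBIC))
E
```

```text
(no output)
```

View pics/w1c.png

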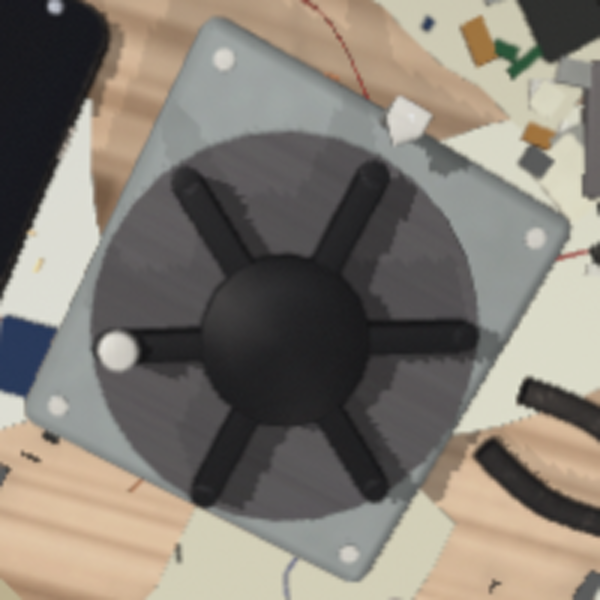

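```bash
python3 - <<'E'
from h import *
import pickle
np.set_printoptions(precision=1,suppress=True)
o=pickle.load(open("o1.pkl","rb"))
P={}
for k,(u,v,z) in dict(hub=(285,340,44),stud=(118,351,47),ptr=(392,143,47),l60=(370,172,40),l180=(470,335,40),l240=(374,490,40),l300=(204,497,40),l120s=(186,178,40)).items():
    P[k]=ray("wrist",(190+u/3,40+v/3),z,o)
    d=P[k]-P.get('hub'); print(k,P[k],np.hypot(*d[:2]),np.degrees(np.arctan2(d[1],d[0])))
for n in ("scene","side"): print(n,proj(n,[P['hub'],P['stud'],P['ptr']]))
print(proj("wrist",[o['position']],o))
E
```

```text
hub [ 502.8 -242.8   44. ] 0.0 0.0
stud [ 485.2 -193.4   47. ] 52.54533213357635 109.67348569793637
ptr [ 568.1 -256.3   47. ] 66.67882789851295 -11.666980994444216
l60 [ 558.9 -253.2   40. ] 56.987556227890835 -10.492521293487064
l180 [ 520.8 -299.4   40. ] 59.34306970130808 -72.35762360178613
l240 [ 462.9 -286.1   40. ] 58.87990146359831 -132.73296741090897
l300 [ 444.4 -232.    40. ] 59.464919615543266 169.52708779552313
l120s [ 541.2 -199.8   40. ] 57.69927791167339 48.279345868039144
scene [[267.  214.5]
 [246.6 200.5]
 [305.4 207.9]]
side [[292.4 229.9]
 [290.1 245.3]
 [267.6 217.2]]
[[278.9 271.4]]
```

The wrist view agrees with the sizes given: stud radius 52.5 mm and pointer radius 66.7 mm. The axis is at about (503, -243), the pointer at -11° and the stud at +109°, so it needs four clicks. I'll go above the gap at -101° and push the lobe at -71°.

```bash
python3 -m pendant '{"claw":[0,0,0,0,0,0,0,0],"dp":[[0.007,0.027,0],[0.007,0.027,0],[0,0,0.033],[0,0,0.033],[0,0,0.033],[0,0,0.033],[0,0,0],[0,0,0]],"rotation":[[0,0,0],[0,0,0],[0,0,0.12],[0,0,0.12],[0,0,0.12],[0,0,0.12],[0,0,0],[0,0,0]]}'
python3 - <<'E'
from h import *
o=arm.get_obs(); im=viewer.camera("wrist")
cv2.imwrite("pics/w2.png",im[:,:,::-1])
im=viewer.camera("side"); c=im[150:300,180:380,::-1]; cv2.imwrite("pics/s2.png",cv2.resize(c,None,fx=4,fy=4,interpolation=cv2.INTER_CUBIC))
d=o['position'][:2]-[503,-243]; print(np.hypot(*d),np.degrees(np.arctan2(d[1],d[0])), np.degrees(np.arctan2(o['ee_rot'][1,1],o['ee_rot'][0,1])))
E
```

```text
t: 2.28
position: [490.4, -298.4, 67.9]
ee_rot: [[0.981, -0.194, -0.004], [-0.194, -0.981, 0.003], [-0.004, -0.002, -1.0]]
wrist_force: [-0.8, -0.5, 0.5]
grip_width: 0.002
56.77526131357732 -102.79550727543135 -101.17541856887652
```

View pics/w2.png

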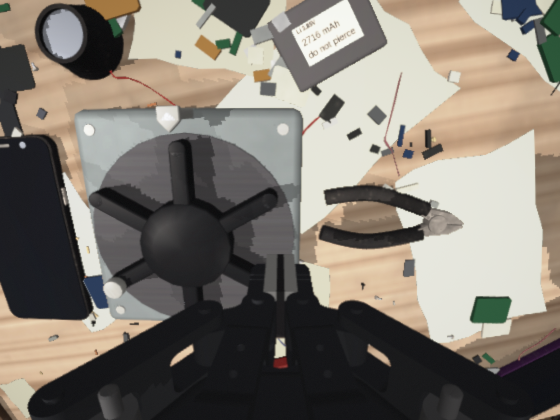

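View pics/s2.png

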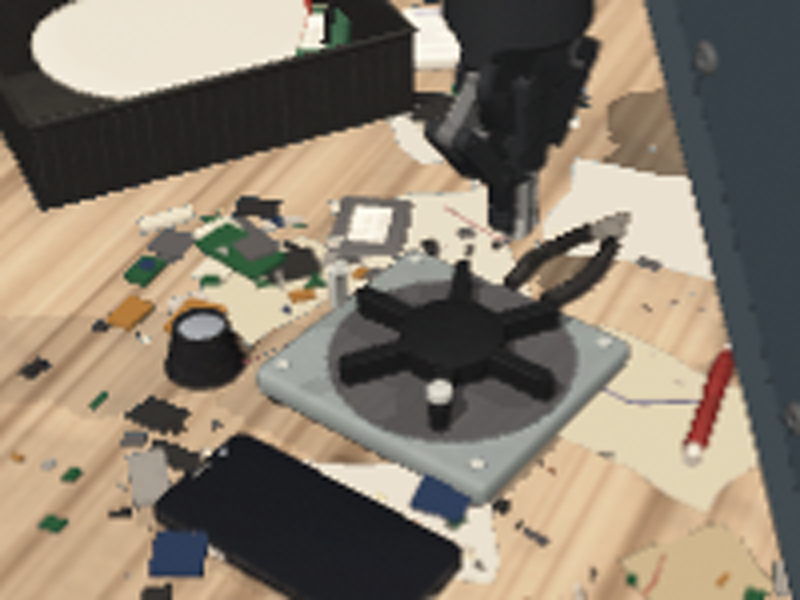

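```bash
python3 -m pendant '{"claw":[0,0,0,0,0],"dp":[[0.002,0.004,0],[0,0,0.015],[0,0,0.015],[0,0,0.008],[0,0,0]],"rotation":[[0,0,0],[0,0,0],[0,0,0],[0,0,0],[0,0,0]]}'
python3 - <<'E'
from h import *
o=arm.get_obs(); im=viewer.camera("side"); c=im[150:300,180:380,::-1]; cv2.imwrite("pics/s3.png",cv2.resize(c,None,fx=4,fy=4,interpolation=cv2.INTER_CUBIC))
im=viewer.camera("scene"); c=im[150:300,200:400,::-1]; cv2.imwrite("pics/c3.png",cv2.resize(c,None,fx=4,fy=4,interpolation=cv2.INTER_CUBIC))
p=o['position'];d=p[:2]-[503,-243]; print(np.hypot(*d),np.degrees(np.arctan2(d[1],d[0])), np.degrees(np.arctan2(o['ee_rot'][1,1],o['ee_rot'][0,1])))
print((proj("side",p)-[180,150])*4,(proj("scene",p)-[200,150])*4)
E
```

```text
t: 2.8
position: [493.4, -302.6, 31.5]
ee_rot: [[0.981, -0.194, 0.0], [-0.194, -0.981, -0.0], [0.0, 0.0, -1.0]]
wrist_force: [0.1, -0.7, 0.0]
grip_width: 0.002
60.393718993647326 -99.17259976442354 -101.20599164613635
[[511.09755925 279.76601156]] [[304.62829532 368.44574195]]
```

View pics/s3.png

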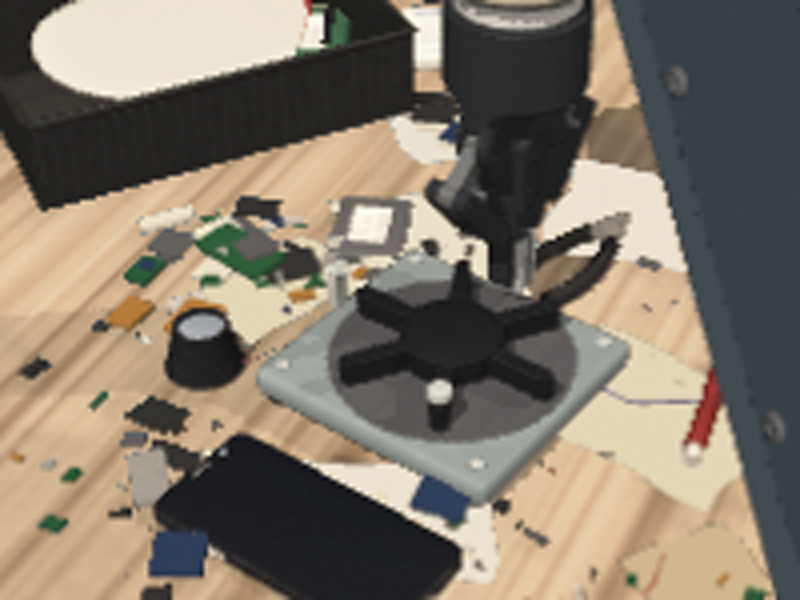

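View pics/c3.png

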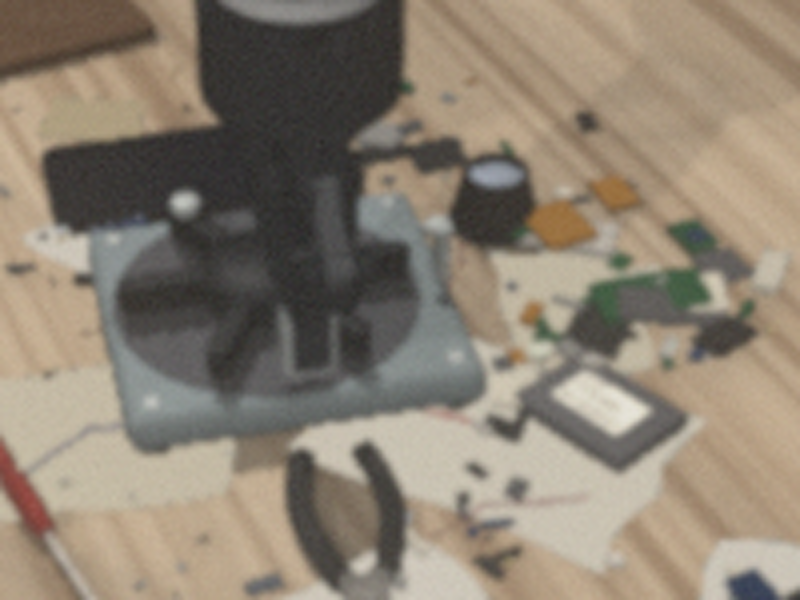

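The finger is cleanly in the gap. Now the first slow stroke, along an arc.

```bash
python3 -m pendant '{"claw":[0,0,0,0,0,0,0,0,0,0],"dp":[[0.0024,0,0],[0.0024,0,0],[0.0024,0,0],[0.0024,0,0],[0.0024,0,0],[0.0024,0,0],[0.0024,0,0],[0.0024,0,0],[0.0024,0,0],[0.0024,0,0]],"rotation":[[0,0,-0.04],[0,0,-0.04],[0,0,-0.04],[0,0,-0.04],[0,0,-0.04],[0,0,-0.04],[0,0,-0.04],[0,0,-0.04],[0,0,-0.04],[0,0,-0.04]]}'
cat > look.py <<'E'
from h import *
import sys
t=sys.argv[1]
o=arm.get_obs(); im=viewer.camera("side"); c=im[180:280,230:363,::-1]; a=cv2.resize(c,(400,300),interpolation=cv2.INTER_CUBIC)
im=viewer.camera("wrist"); b=cv2.resize(im[:,:,::-1],(400,300),interpolation=cv2.INTER_AREA)
cv2.imwrite(f"pics/L{t}.png",np.hstack([a,b]))
p=o['position'];d=p[:2]-[503,-243]; print(o['t'],p.round(1),"r,ang,yaw",np.hypot(*d).round(1),np.degrees(np.arctan2(d[1],d[0])).round(1), np.degrees(np.arctan2(o['ee_rot'][1,1],o['ee_rot'][0,1])).round(1),o['wrist_force'].round(1))
E
python3 look.py 1
```

```text
t: 3.73
position: [517.3, -303.0, 32.6]
ee_rot: [[0.979, 0.205, 0.0], [0.205, -0.979, -0.001], [0.0, 0.001, -1.0]]
wrist_force: [-0.7, 0.1, -0.1]
grip_width: 0.001
3.7333 [ 517.3 -303.    32.6] r,ang,yaw 61.7 -76.6 -78.2 [-0.7  0.1 -0.1]
```

View pics/L1.png

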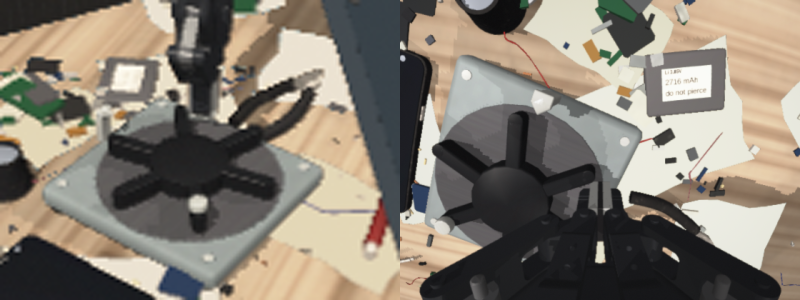

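The wheel is turning with the finger and the force is small. I'll carry on with the stroke.

```bash
python3 -m pendant '{"claw":[0,0,0,0,0,0,0,0,0,0],"dp":[[0.0024,0,0],[0.0024,0,0],[0.0024,0,0],[0.0024,0,0],[0.0024,0,0],[0.0024,0,0],[0.0024,0,0],[0.0024,0,0],[0.0024,0,0],[0.0024,0,0]],"rotation":[[0,0,-0.04],[0,0,-0.04],[0,0,-0.04],[0,0,-0.04],[0,0,-0.04],[0,0,-0.04],[0,0,-0.04],[0,0,-0.04],[0,0,-0.04],[0,0,-0.04]]}'
python3 look.py 2
```

```text
t: 4.67
position: [539.9, -294.3, 32.3]
ee_rot: [[0.823, 0.569, 0.001], [0.569, -0.823, -0.001], [0.001, 0.002, -1.0]]
wrist_force: [-0.1, -0.4, -0.2]
grip_width: 0.002
4.6667 [ 539.9 -294.3   32.3] r,ang,yaw 63.2 -54.3 -55.3 [-0.1 -0.4 -0.2]
```

View pics/L2.png

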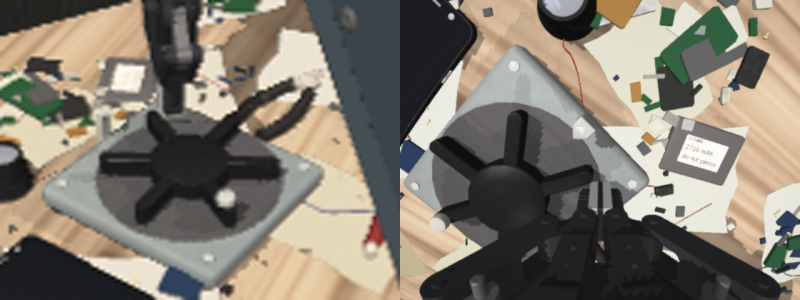

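```bash
python3 -m pendant '{"claw":[0,0,0,0,0,0,0],"dp":[[0.0024,0,0],[0.0024,0,0],[0.0024,0,0],[0,0,0],[0,0,0],[0,0,0],[0,0,0]],"rotation":[[0,0,-0.04],[0,0,-0.04],[0,0,-0.04],[0,0,0],[0,0,0],[0,0,0],[0,0,0]]}'
python3 look.py 3
```

```text
t: 5.35
position: [545.0, -289.7, 31.5]
ee_rot: [[0.75, 0.661, 0.0], [0.661, -0.75, -0.0], [-0.0, 0.0, -1.0]]
wrist_force: [0.1, -0.8, 0.6]
grip_width: -0.001
5.35 [ 545.  -289.7   31.5] r,ang,yaw 62.8 -48.1 -48.6 [ 0.1 -0.8  0.6]
```

View pics/L3.png

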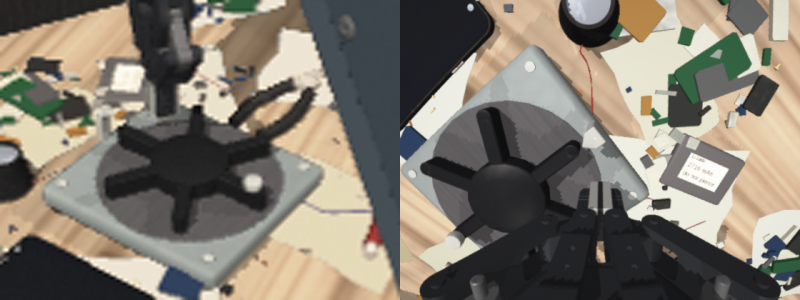

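```bash
python3 - <<'E'
from h import *
c=np.array([502.8,-242.8])
for uv in [(230+253/3.0075,180+182/3),(230+226/3.0075,180+198/3),(230+199/3.0075,180+205/3)]:
    p=ray("side",uv,47)[:2]; d=p-c; print(p,np.hypot(*d),np.degrees(np.arctan2(d[1],d[0])))
E
```

```text
[ 447.52388158 -226.26966847] 57.694896894206785 163.35069758852424
[ 457.36648454 -203.86693504] 59.83299987779796 139.40593836812513
[ 470.51695094 -190.13162493] 61.77501913916377 121.50618996116341
```

The stud now reads about 170°, corrected for the side camera's bias, so click 1 is done. I'll lift, arc back and lower into the same gap.

```bash
python3 -m pendant '{"claw":[0,0],"dp":[[0,0,-0.015],[0,0,-0.015]],"rotation":[[0,0,0],[0,0,0.057]]}'
python3 -m pendant '{"claw":[0,0,0,0,0,0,0,0,0,0],"dp":[[-0.007,0,0],[-0.007,0,0],[-0.007,0,0],[-0.007,0,0],[-0.007,0,0],[-0.007,0,0],[-0.007,0,0],[-0.007,0,0],[0,0,0],[0,0,0]],"rotation":[[0,0,0.114],[0,0,0.114],[0,0,0.114],[0,0,0.114],[0,0,0.114],[0,0,0.114],[0,0,0.114],[0,0,0.057],[0,0,0],[0,0,0]]}'
python3 look.py 4
```

```text
t: 5.62
position: [544.2, -289.0, 60.6]
ee_rot: [[0.787, 0.617, -0.002], [0.617, -0.787, 0.002], [-0.001, -0.003, -1.0]]
wrist_force: [0.5, -0.7, 0.3]
grip_width: 0.003
t: 6.45
position: [492.7, -304.0, 61.3]
ee_rot: [[0.982, -0.186, 0.0], [-0.186, -0.982, 0.0], [0.0, -0.0, -1.0]]
wrist_force: [0.1, 0.2, -0.0]
grip_width: 0.003
6.45 [ 492.7 -304.    61.3] r,ang,yaw 61.8 -99.5 -100.7 [ 0.1  0.2 -0. ]
```

View pics/L4.png

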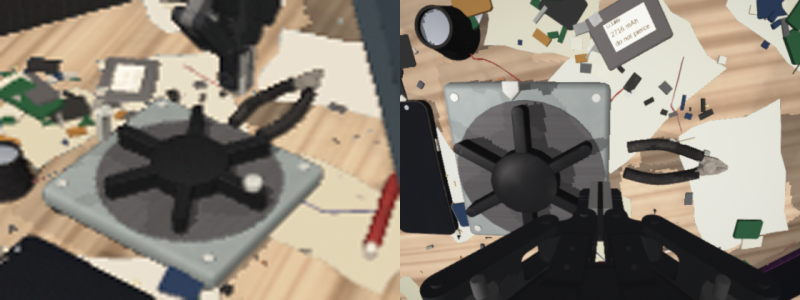

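```bash
S='';python3 -m pendant '{"claw":[0,0,0,0,0,0,0,0,0,0],"dp":[[0,0,0.015],[0,0,0.015],[0,0,0],[0.0024,0,0],[0.0024,0,0],[0.0024,0,0],[0.0024,0,0],[0.0024,0,0],[0.0024,0,0],[0.0024,0,0]],"rotation":[[0,0,0],[0,0,0],[0,0,0],[0,0,-0.04],[0,0,-0.04],[0,0,-0.04],[0,0,-0.04],[0,0,-0.04],[0,0,-0.04],[0,0,-0.04]]}'
python3 -m pendant '{"claw":[0,0,0,0,0,0,0,0,0,0],"dp":[[0.0024,0,0],[0.0024,0,0],[0.0024,0,0],[0.0024,0,0],[0.0024,0,0],[0.0024,0,0],[0.0024,0,0],[0.0024,0,0],[0.0024,0,0],[0.0024,0,0]],"rotation":[[0,0,-0.04],[0,0,-0.04],[0,0,-0.04],[0,0,-0.04],[0,0,-0.04],[0,0,-0.04],[0,0,-0.04],[0,0,-0.04],[0,0,-0.04],[0,0,-0.04]]}'
python3 -m pendant '{"claw":[0,0,0,0,0,0,0,0,0,0],"dp":[[0.0024,0,0],[0.0024,0,0],[0.0024,0,0],[0.0024,0,0],[0.0024,0,0],[0.0024,0,0],[0,0,0],[0,0,0],[0,0,0],[0,0,0]],"rotation":[[0,0,-0.04],[0,0,-0.04],[0,0,-0.04],[0,0,-0.04],[0,0,-0.04],[0,0,-0.04],[0,0,0],[0,0,0],[0,0,0],[0,0,0]]}'
python3 look.py 5
```

```text
t: 7.38
position: [509.7, -305.1, 31.8]
ee_rot: [[0.995, 0.095, -0.001], [0.095, -0.995, -0.0], [-0.001, -0.0, -1.0]]
wrist_force: [-1.4, -0.5, 0.0]
grip_width: 0.001
t: 8.22
position: [533.0, -298.7, 31.9]
ee_rot: [[0.88, 0.475, 0.0], [0.475, -0.88, -0.0], [-0.0, 0.001, -1.0]]
wrist_force: [-0.2, 0.1, -0.6]
grip_width: 0.002
t: 9.05
position: [544.5, -290.7, 31.5]
ee_rot: [[0.744, 0.668, 0.0], [0.668, -0.744, -0.0], [0.0, 0.0, -1.0]]
wrist_force: [0.1, 0.1, -0.2]
grip_width: -0.004
9.05 [ 544.5 -290.7   31.5] r,ang,yaw 63.3 -48.9 -48.1 [ 0.1  0.1 -0.2]
```

View pics/L5.png

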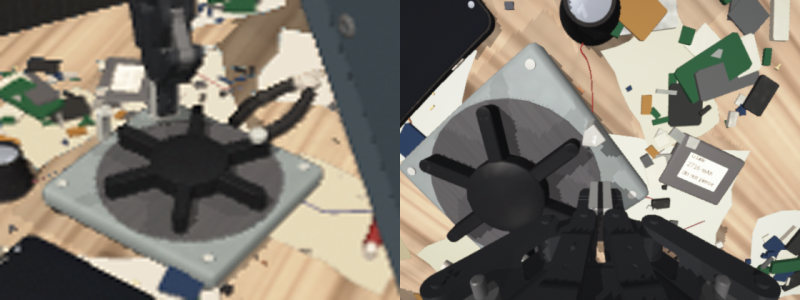

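Click 2 is done. The lobes show the same rest pattern, the stud is one lobe on and the housing hasn't moved. Back for click 3.

```bash
python3 -m pendant '{"claw":[0,0],"dp":[[0,0,-0.015],[0,0,-0.015]],"rotation":[[0,0,0],[0,0,0.057]]}'
python3 -m pendant '{"claw":[0,0,0,0,0,0,0,0,0,0],"dp":[[-0.007,0,0],[-0.007,0,0],[-0.007,0,0],[-0.007,0,0],[-0.007,0,0],[-0.007,0,0],[-0.007,0,0],[-0.007,0,0],[0,0,0],[0,-0.002,0]],"rotation":[[0,0,0.114],[0,0,0.114],[0,0,0.114],[0,0,0.114],[0,0,0.114],[0,0,0.114],[0,0,0.114],[0,0,0.057],[0,0,0],[0,0,0]]}'
python3 look.py 6
```

```text
t: 9.32
position: [543.6, -290.1, 60.6]
ee_rot: [[0.782, 0.624, -0.002], [0.624, -0.782, 0.002], [-0.001, -0.003, -1.0]]
wrist_force: [0.3, -0.4, 0.5]
grip_width: -0.002
t: 10.15
position: [492.7, -303.8, 61.4]
ee_rot: [[0.984, -0.179, 0.0], [-0.179, -0.984, -0.0], [0.0, 0.0, -1.0]]
wrist_force: [0.9, -0.0, 0.7]
grip_width: -0.003
10.15 [ 492.7 -303.8   61.4] r,ang,yaw 61.7 -99.6 -100.3 [ 0.9 -0.   0.7]
```

View pics/L6.png

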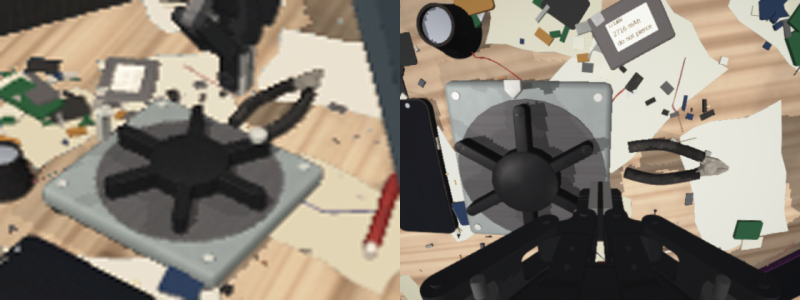

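```bash
python3 -m pendant '{"claw":[0,0,0,0,0,0,0,0,0,0],"dp":[[0,0,0.015],[0,0,0.015],[0,0,0],[0.0024,0,0],[0.0024,0,0],[0.0024,0,0],[0.0024,0,0],[0.0024,0,0],[0.0024,0,0],[0.0024,0,0]],"rotation":[[0,0,0],[0,0,0],[0,0,0],[0,0,-0.04],[0,0,-0.04],[0,0,-0.04],[0,0,-0.04],[0,0,-0.04],[0,0,-0.04],[0,0,-0.04]]}'
python3 -m pendant '{"claw":[0,0,0,0,0,0,0,0,0,0],"dp":[[0.0024,0,0],[0.0024,0,0],[0.0024,0,0],[0.0024,0,0],[0.0024,0,0],[0.0024,0,0],[0.0024,0,0],[0.0024,0,0],[0.0024,0,0],[0.0024,0,0]],"rotation":[[0,0,-0.04],[0,0,-0.04],[0,0,-0.04],[0,0,-0.04],[0,0,-0.04],[0,0,-0.04],[0,0,-0.04],[0,0,-0.04],[0,0,-0.04],[0,0,-0.04]]}'
python3 -m pendant '{"claw":[0,0,0,0,0,0,0,0,0,0],"dp":[[0.0024,0,0],[0.0024,0,0],[0.0024,0,0],[0.0024,0,0],[0.0024,0,0],[0.0024,0,0],[0,0,0],[0,0,0],[0,0,0],[0,0,0]],"rotation":[[0,0,-0.04],[0,0,-0.04],[0,0,-0.04],[0,0,-0.04],[0,0,-0.04],[0,0,-0.04],[0,0,0],[0,0,0],[0,0,0],[0,0,0]]}'
python3 look.py 7
```

```text
t: 11.08
position: [509.6, -304.4, 31.8]
ee_rot: [[0.995, 0.103, -0.001], [0.103, -0.995, -0.0], [-0.001, 0.0, -1.0]]
wrist_force: [-1.2, -1.3, 0.6]
grip_width: -0.003
t: 11.92
position: [532.8, -297.8, 31.8]
ee_rot: [[0.876, 0.482, 0.0], [0.482, -0.876, -0.0], [-0.0, 0.0, -1.0]]
wrist_force: [-1.0, -0.2, -0.5]
grip_width: -0.0
t: 12.75
position: [544.3, -289.8, 31.5]
ee_rot: [[0.739, 0.674, 0.0], [0.674, -0.739, -0.0], [0.0, 0.0, -1.0]]
wrist_force: [-0.1, -0.2, -0.5]
grip_width: -0.002
12.75 [ 544.3 -289.8   31.5] r,ang,yaw 62.4 -48.5 -47.6 [-0.1 -0.2 -0.5]
```

View pics/L7.png

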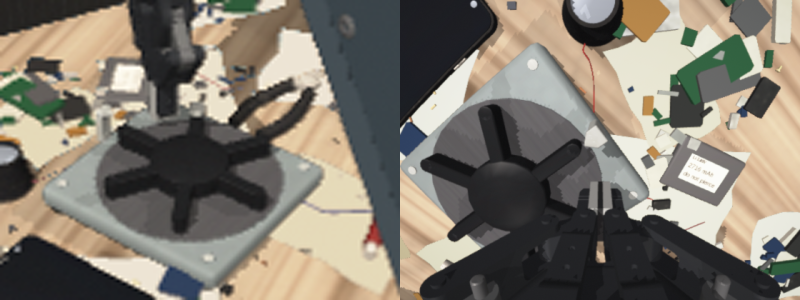

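Click 3 is done and the stud is now on the -71° lobe. One more click, with a look back before the stroke.

```bash
python3 -m pendant '{"claw":[0,0,0],"dp":[[0,0,-0.015],[0,0,-0.015],[0,0,-0.005]],"rotation":[[0,0,0],[0,0,0],[0,0,0.057]]}'
python3 -m pendant '{"claw":[0,0,0,0,0,0,0,0,0,0],"dp":[[-0.007,0,0],[-0.007,0,0],[-0.007,0,0],[-0.007,0,0],[-0.007,0,0],[-0.007,0,0],[-0.007,0,0],[-0.007,0,0],[-0.001,0,0],[0,0,0]],"rotation":[[0,0,0.114],[0,0,0.114],[0,0,0.114],[0,0,0.114],[0,0,0.114],[0,0,0.114],[0,0,0.114],[0,0,0.057],[0,0,0.01],[0,0,0]]}'
python3 look.py 8
```

```text
t: 13.1
position: [545.1, -290.4, 68.0]
ee_rot: [[0.777, 0.63, 0.002], [0.63, -0.777, -0.002], [0.001, 0.003, -1.0]]
wrist_force: [-0.7, -0.3, 0.7]
grip_width: 0.004
t: 13.93
position: [491.0, -304.6, 66.3]
ee_rot: [[0.984, -0.181, -0.0], [-0.181, -0.984, 0.0], [-0.0, -0.0, -1.0]]
wrist_force: [0.3, 0.5, -0.1]
grip_width: -0.0
13.9333 [ 491.  -304.6   66.3] r,ang,yaw 62.8 -101.0 -100.4 [ 0.3  0.5 -0.1]
```

View pics/L8.png

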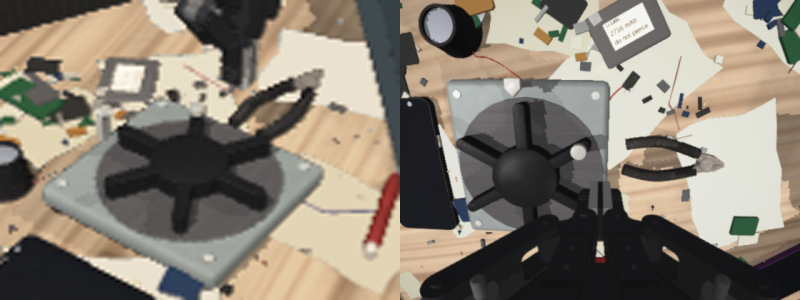

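```bash
python3 -m pendant '{"claw":[0,0,0,0,0,0,0,0,0,0],"dp":[[0,0,0.015],[0,0,0.015],[0,0,0.005],[0.0024,0,0],[0.0024,0,0],[0.0024,0,0],[0.0024,0,0],[0.0024,0,0],[0.0024,0,0],[0.0024,0,0]],"rotation":[[0,0,0],[0,0,0],[0,0,0],[0,0,-0.04],[0,0,-0.04],[0,0,-0.04],[0,0,-0.04],[0,0,-0.04],[0,0,-0.04],[0,0,-0.04]]}'
python3 -m pendant '{"claw":[0,0,0,0,0,0,0,0,0,0],"dp":[[0.0024,0,0],[0.0024,0,0],[0.0024,0,0],[0.0024,0,0],[0.0024,0,0],[0.0024,0,0],[0.0024,0,0],[0.0024,0,0],[0.0024,0,0],[0.0024,0,0]],"rotation":[[0,0,-0.04],[0,0,-0.04],[0,0,-0.04],[0,0,-0.04],[0,0,-0.04],[0,0,-0.04],[0,0,-0.04],[0,0,-0.04],[0,0,-0.04],[0,0,-0.04]]}'
python3 -m pendant '{"claw":[0,0,0,0,0,0,0,0,0,0],"dp":[[0.0024,0,0],[0.0024,0,0],[0.0024,0,0],[0.0024,0,0],[0.0024,0,0],[0.0024,0,0],[0,0,0],[0,0,0],[0,0,0],[0,0,0]],"rotation":[[0,0,-0.04],[0,0,-0.04],[0,0,-0.04],[0,0,-0.04],[0,0,-0.04],[0,0,-0.04],[0,0,0],[0,0,0],[0,0,0],[0,0,0]]}'
python3 look.py 9
```

```text
t: 14.87
position: [508.2, -305.8, 31.5]
ee_rot: [[0.995, 0.101, -0.001], [0.101, -0.995, -0.0], [-0.001, 0.0, -1.0]]
wrist_force: [-0.9, -0.6, 0.1]
grip_width: 0.001
t: 15.7
position: [531.2, -299.1, 31.5]
ee_rot: [[0.877, 0.48, -0.0], [0.48, -0.877, -0.0], [-0.0, -0.0, -1.0]]
wrist_force: [-0.4, -0.6, 1.4]
grip_width: -0.001
t: 16.53
position: [542.9, -291.1, 31.4]
ee_rot: [[0.74, 0.672, 0.0], [0.672, -0.74, -0.0], [0.0, 0.0, -1.0]]
wrist_force: [-0.2, -0.5, 0.4]
grip_width: -0.005
16.5333 [ 542.9 -291.1   31.4] r,ang,yaw 62.5 -50.3 -47.8 [-0.2 -0.5  0.4]
```

View pics/L9.png

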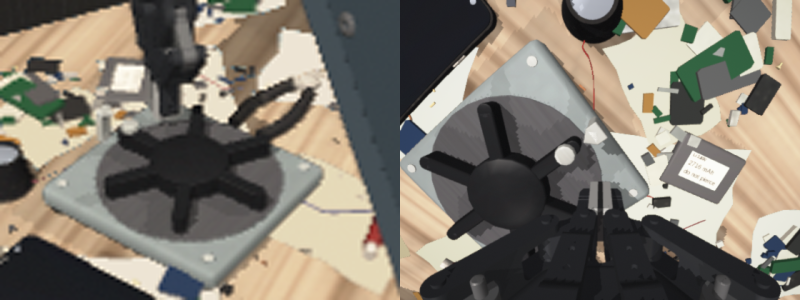

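The stud has snapped to the pointer. I'll lift clear, move away and verify.

```bash
python3 -m pendant '{"claw":[0,0,0,0,0,0,0,0,0,0],"dp":[[0,0,-0.015],[0,0,-0.015],[0,0,-0.03],[-0.01,0.01,-0.03],[-0.01,0.01,-0.03],[-0.02,0,-0.03],[-0.02,0,0],[0,0,0],[0,0,0],[0,0,0]],"rotation":[[0,0,0],[0,0,0],[0,0,0],[0,0,0.12],[0,0,0.12],[0,0,0.12],[0,0,0.12],[0,0,0.12],[0,0,0],[0,0,0]]}'
python3 - <<'E'
from h import *
import pickle
o=arm.get_obs(); im=viewer.camera("wrist"); pickle.dump(o,open("o10.pkl","wb"))
cv2.imwrite("pics/w10.png",im[:,:,::-1])
cv2.imwrite("pics/s10.png",viewer.camera("side")[:,:,::-1]); print(o['t'],o['position'],o['wrist_force'])
E
```

```text
t: 17.47
position: [503.5, -336.1, 181.4]
ee_rot: [[0.99, 0.14, 0.0], [0.14, -0.99, 0.0], [0.0, -0.0, -1.0]]
wrist_force: [0.7, -0.2, 1.0]
grip_width: -0.003
17.4667 [ 503.45009582 -336.12693307  181.38410214] [ 0.66910016 -0.19680661  1.0352374 ]
```

View pics/w10.png

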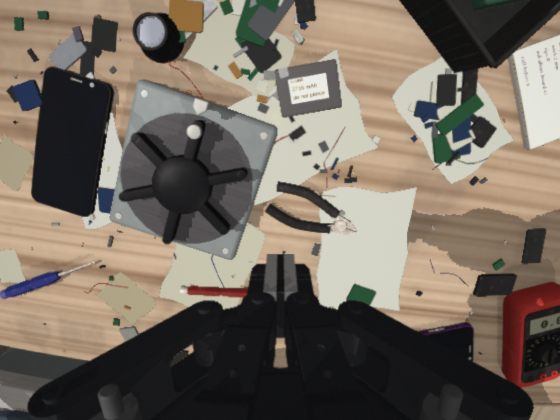

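View pics/s10.png

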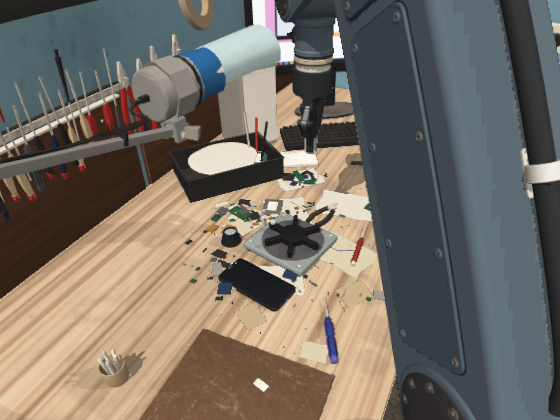

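```bash
python3 - <<'E'
from h import *
import pickle
o=pickle.load(open("o10.pkl","rb"))
im=cv2.imread("pics/w10.png")
cv2.imwrite("pics/w10c.png",cv2.resize(im[70:270,100:300],None,fx=3,fy=3,interpolation=cv2.INTER_CUBIC))
a=cv2.imread("pics/side0.png");b=cv2.imread("pics/s10.png")
cv2.imwrite("pics/d.png",cv2.resize(cv2.absdiff(a,b)[180:320,180:380],None,fx=3,fy=3))
h=ray("wrist",(181,184),44,o);s=ray("wrist",(194.5,131.5),47,o);p=ray("wrist",(199.5,109.5),47,o)
for q in (h,s,p): d=q-h; print(q.round(1),np.hypot(*d[:2]),np.degrees(np.arctan2(d[1],d[0])))
E
```

```text
[ 504.7 -245.    44. ] 0.0 0.0
[ 553.7 -255.1   47. ] 49.9941394475037 -11.746575963359438
[ 572.5 -258.1   47. ] 69.06450461214916 -10.995386914155404
```

View pics/w10c.png

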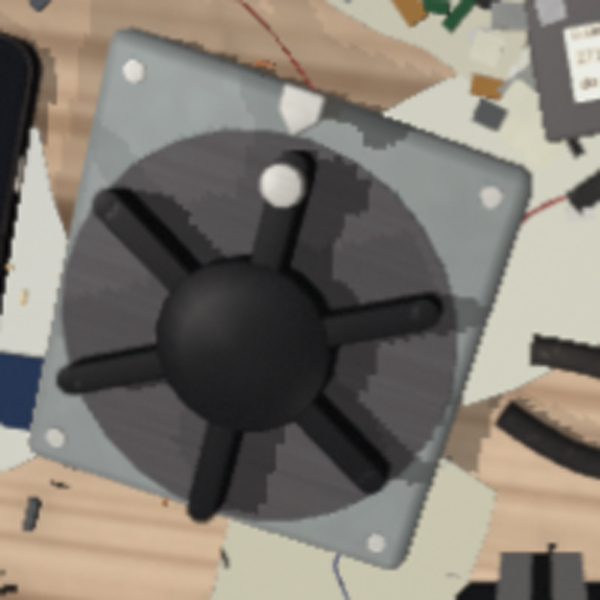

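View pics/d.png

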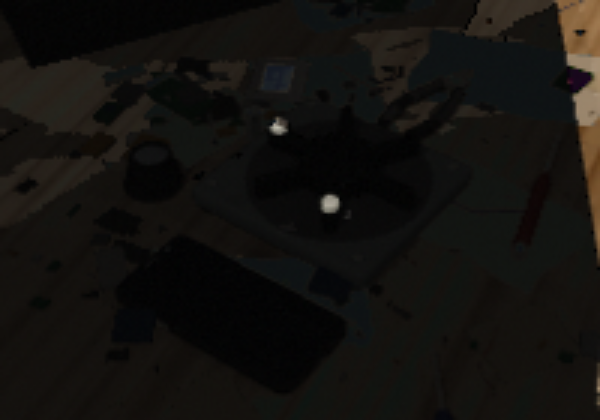

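```bash
python3 - <<'E'
from station import arm
print(abs(arm.get_obs()['joint_vel']).max(), arm.get_obs()['t']); print(arm.finish_job())
E
```

```text
0.010097256688607451 17.5667
the job is handed in; nothing more can be done
None
```

The tally counter is zeroed: the lobe with the stud rests in its click at the pointer. I handed the job in at 17.6 s.

I pushed the wheel with the closed fingertips in four slow strokes anticlockwise, lifting the finger out and setting it back in the gap between strokes. The wrist force read about 2 N at most at the points I checked.

- **Stud at the pointer:** the last wrist picture put the stud at -11.7° and the pointer at -11.0°, which agrees within measuring error. The radii in that picture came out rougher: the stud at 50 mm instead of 53, and the pointer at 69 mm instead of 67.5.
- **Nothing else moved:** comparing the side camera's first and last pictures, the only change around the counter was the stud's position. Other differences were lighting and the arm itself.
- **Camera disagreement:** the side camera placed the stud about 7 mm off from the wrist camera, so I used the wrist camera for positions.

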